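Assemble a strainer crucible set for crystal growth

TASK

Put together the alumina crucible set for a flux-growth run, working from the bottom up: set the shallow saucer in the middle of the kiln batt, stand the open crucible upright in the saucer, lay the perforated strainer disc flat over the crucible's mouth, then stand the catch crucible, mouth down as it is now, squarely on the strainer disc. Set each brittle piece down without dropping it, let go of it before fetching the next, and leave the glass tile, the hexagonal prism, the try square and the parts dish where they are.

Things in the scene. Friction and masses are not known exactly. Their poses are not given: they have to be found in the camera images.
- batt: Kiln batt: a flat buff-brown square slab of cordierite, 110 x 110 mm, 18 mm thick, fixed to the table. Origin at the centre of its underside, z up, x and y along its sides; its top face is at z = 18 mm.
- saucer: Shallow round white alumina saucer lying on the table, open side up: outside diameter 64 mm (58 mm across the foot), height 12 mm, wall 3 mm, so 58 mm across the inside; its inner floor is 4 mm above its underside. About 75 g. Origin at the centre of its underside, z up.
- crucible: White alumina crucible standing mouth up on the table (a deep round hole is seen from above): straight cylinder of outside diameter 44 mm (39 mm across the foot), height 56 mm, wall 4 mm, so a bore of 36 mm. About 120 g. Origin at the centre of its underside, z up.
- strainer: White alumina disc with seven small holes, lying flat: flange 56 mm across, 6 mm thick, 5 to 11 mm above the table; a tapered boss 5 mm high on the middle of each face (28 mm across at the flange, 22 at its end), 16 mm high in all, same either way up. Bosses enter the crucibles' bores with play; the flange rests on their rims. About 60 g. Origin: centre of its underside, z up.
- catcher: Catch crucible: a white alumina crucible standing mouth down on the table (its flat closed end is seen from above): outside diameter 44 mm (39 mm across the closed end), height 44 mm, wall 4 mm, so a bore of 36 mm, open below. About 100 g. Origin at the centre of its mouth, which is the underside as it stands, z up.
- glass_tile: Bystander: frosted glass lattice-plane tile, 64 x 64 x 8 mm, with faint grid lines, lying flat. Origin at the centre of its underside.
- hex_prism: Bystander: turquoise ceramic hexagonal prism standing upright, 38 mm across flats, 44 mm across corners, 50 mm high. Origin at the centre of its underside.
- try_square: Bystander: steel try square lying flat: stock 22 x 80 x 14 mm, thin blade 100 x 20 mm standing out along its +x. Origin at the centre of the stock's underside.
- parts_dish: Bystander: white melamine parts dish, 96 mm across the rim, 20 mm high, with two chromed three-way corner joints in it (they reach 37 mm above the table). Origin at the centre of its underside.
There are look-alikes about, which are no part of the job. Leave any orange or purple look-alike of the crucible alone.

How it is judged:
By the outcome, as a careful person would: the job done as asked, in the order asked, and still so for the second after the job is handed in, with the robot touching nothing.
It also fails if it takes over 128 s, if anything falls off the work surface, if the arm or the gripper's body presses on something with over 40 N, if the wrist force passes 120 N, or if a joint passes its speed limit or range.

ROBOT

A 6-joint arm with a two-finger parallel gripper is mounted at the origin on the work surface. World frame = base frame: x ahead of the robot, y to its left, z up, the work surface at z = 0. Lengths are in m, angles in rad, forces in N, time in s.
With the tool pointing down it reaches from about 0.225 to 0.875 m from the base axis. Payload 3.4 kg.
Tool frame: the origin (TCP) lies at the very end of the fingers, on their centre line; the grasp point (between the pads) lies 19 mm behind it; z points along the fingers, y is the line along which they close (so a half turn about z gives the same grasp; the last joint's range is limited). The gripper opens to 85 mm and grips with 20 to 120 N. Pads are 22 mm wide; open, the fingers measure 114 mm over their backs; the gripper's body (76 mm by 85 mm) begins 54 mm behind the grasp point. The pads swing forward as they close: fully open they stand 13 mm farther back than shut.
Start: joints at [1.224, 0.276, 1.505, -0, 1.361, -0.121], TCP at [0.129, 0.56, 0.231] pointing down, gripper open.
Joint ranges: [-2.89, 2.89], [-0.75, 2.08], [0.22, 2.7], [-1.18, 4.32], [0.11, 2.71], [-2.7, 2.7]. Speed limits (rad/s): [2.57, 2.57, 3.14, 3.14, 3.14, 3.14].

INTERFACE

Orientations are given as a unit quaternion [w, x, y, z].
In Python, from rig import manip gives the robot as it stands. The module is installed in compiled form; this text tells all that it offers.
- The arm moves only by the tool play_rows, never from a script. Its argument "motion" is a list of rows, each a list of 5 numbers: the shift along the tool's x, y, z in units of 40 mm (1.0 is 40 mm), then the turn about the tool's z in units of 10 degrees (1.0 is 10 degrees), then the finger opening in mm, from 0 to 85.4. A call has 1 to 5 rows; each row is the pose to reach, as a shift and turn from the pose commanded when the call began, along the tool's axes at that moment; what a row does not reach only later rows make up. A row lasts 1/8 s, in which the tool goes at most 62.5 mm and 10.7 degrees, less where a joint would pass 70% of its speed; a pose out of reach is approached as far as the arm can. A call with a gripper value outside its range is refused whole. The fingers move at their own pace and stop on an object; "newtons" is the grip in N (left out, the last holds). Time passes only in rows, so rows that repeat a pose let the fingers close. It gives the time, the measured TCP pose, the force, the opening and the grip force at its end, in the units of the state.
- manip.get_state(): the state, without advancing time (a new reading comes with each control period).
- manip.get_image(name): name is "scene" or "side" or "wrist"; returns a dict with "img" (480x640x3 uint8, red, green, blue), "range_z" (480x640 float32, m along the optical axis (not along the pixel's ray), 0 where there is no reading), "fx", "fy", "cx", "cy" (pixels), "D" ([k1, k2, p1, p2, k3] as OpenCV has them; the pictures are not rectified), "R" (3x3) and "t" (3): a world point X has camera coordinates R X + t. Camera axes: x right, y down, z forward; pixel columns grow to the right and rows downward; lengths in m; the calibration is good to about 2 mm. A picture is of the moment at which its call begins.
- manip.sign_off(): hands the job in; it is judged then, once.
The state is a dict: "clock": time; "qpos": joint angles; "qd": joint speeds; "effort": joint torques, N m; "position": TCP position; "ee_rot": TCP orientation; "contact_force": force on the tool from outside, world axes, zero at the start; "moment": the same for the moment, N m; "width": finger opening in m; "gripper_force": force on a finger pad.
Only numpy, scipy, OpenCV 4.12 (cv2) and the standard library are available. Lean on these libraries where they do the work, as an engineer would, in place of code of your own. Each camera call takes 0.05 s, during which the arm holds its last target. There are 200 camera calls.

## Working session

There is one attempt and no reset: what is moved stays moved. The work goes in short steps, Python scripts to look and compute and a tool call to move; the robot and the scene stay as the last step left them, time stands still between calls to the robot, and variables do not carry over. Pictures are saved under pics/ and viewed, at most 14 in all, crops included, and the job is handed in when it is done.

Besides the shell and the picture viewer there is one more tool, called after "Request:" as a command line: name --pt "numbers of a row" for each row, then --argument value for the rest. play_rows: Moves the arm, as the interface text tells. Its arguments: {"type":"object","properties":{"motion":{"type":"array","items":{"type":"array","items":{"type":"number"}}},"newtons":{"type":"number"}},"required":["motion"]}

```bash
mkdir -p pics; cat > h.py <<'E'
import numpy as np, cv2, pickle
from rig import manip
def grab(n,tag=None):
    d=manip.get_image(n)
    if tag:
        cv2.imwrite(f'pics/{tag}.png',d['img'][:,:,::-1]); pickle.dump(d,open(f'pics/{tag}.pkl','wb'))
    return d
def K(d): return np.array([[d['fx'],0,d['cx']],[0,d['fy'],d['cy']],[0,0,1.]])
def rays(d,px):
    u=cv2.undistortPoints(np.float64(px).reshape(-1,1,2),K(d),np.float64(d['D'])).reshape(-1,2)
    R=np.array(d['R']);t=np.array(d['t'])
    return -R.T@t, np.c_[u,np.ones(len(u))]@R
def onplane(d,px,z):
    c,r=rays(d,px); return c+r*((z-c[2])/r[:,2])[:,None]
def cloud(d):
    v,u=np.mgrid[0:480,0:640]; px=np.c_[u.ravel(),v.ravel()]
    c,r=rays(d,px); return (c+r*d['range_z'].reshape(-1,1)).reshape(480,640,3)
def proj(d,P):
    return cv2.projectPoints(np.float64(P).reshape(-1,1,3),cv2.Rodrigues(np.array(d['R'],float))[0],np.float64(d['t']),K(d),np.float64(d['D']))[0].reshape(-1,2)
E
python3 - <<'E'
from h import *
s=manip.get_state(); print({k:np.round(v,3) for k,v in s.items()})
for n in ['scene','side','wrist']:
    d=grab(n,n+'0'); c,_=rays(d,[[320,240]]); print(n,c,np.array(d['R'])[2],d['fx'])
E
```

```text
{'clock': np.float64(0.0), 'qpos': array([ 1.224,  0.277,  1.506,  0.   ,  1.361, -0.121]), 'qd': array([-0.001, -0.002, -0.001,  0.001,  0.001,  0.002]), 'effort': array([ 1.0000e-03, -4.1678e+01, -2.4581e+01, -0.0000e+00,  1.1000e-02,
        0.0000e+00]), 'position': array([0.129, 0.56 , 0.23 ]), 'ee_rot': array([-0.   ,  0.113,  0.994, -0.001]), 'contact_force': array([-0.189,  0.611,  0.313]), 'moment': array([ 0.01 ,  0.003, -0.031]), 'gripper_force': np.float64(0.0), 'width': np.float64(0.085)}
scene [1.27420569 0.6681802  1.09757569] [-0.47725041 -0.46065434 -0.74835127] 593.8577476885733
side [ 0.05499891 -0.71999478  0.80120815] [ 0.46734485  0.62275339 -0.62750857] 466.2672764550079
wrist [0.06372312 0.57588263 0.37128478] [ 0.259199   -0.06145629 -0.96386669] 388.37503200374016
```

View pics/scene0.png

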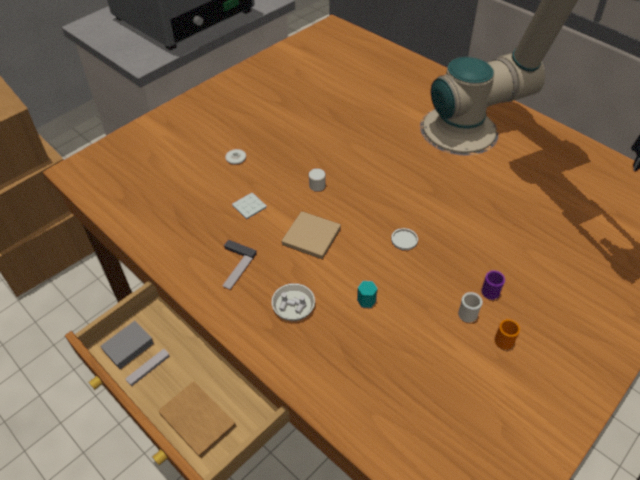

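View pics/side0.png

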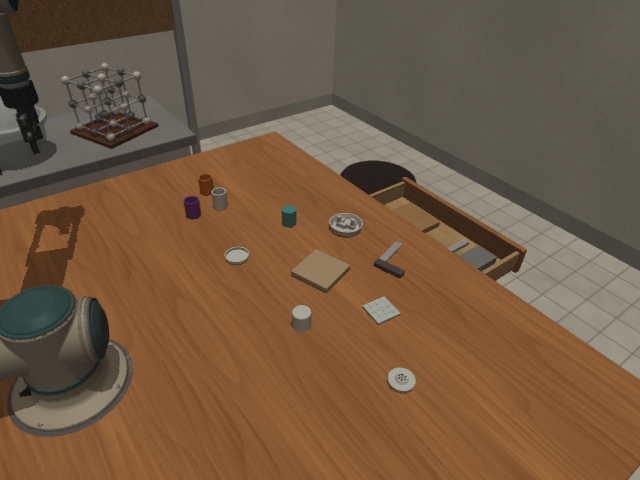

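Candidates (scene view):
- **Crucible:** white, open mouth at (470,307). The look-alikes are purple at (493,285) and orange at (507,334).
- **Catcher:** white, closed top at (317,180). The turquoise prism at (367,294) is a bystander.
- **Saucer:** (404,239), not the larger parts dish at (294,302).
- **Strainer:** perforated disc at (236,157).
- **Batt:** (311,234).

In the side view they are: crucible (220,198), saucer (237,256), catcher (302,318), strainer (401,380), batt (321,270).

```bash
cat > m.py <<'E'
from h import *
D={n:pickle.load(open(f'pics/{n}0.pkl','rb')) for n in('scene','side')}
seeds={'saucer':[(404,239),(237,256)],'crucible':[(470,315),(220,204)],'catcher':[(317,180),(302,318)],'strainer':[(236,157),(401,380)],'batt':[(311,234),(321,270)],'hex':[(367,294),(289,217)],'purple':[(493,285),(192,208)],'orange':[(507,334),(206,185)],'dish':[(294,302),(346,224)]}
for k,ss in seeds.items():
    cs=[]
    for (n,d),(u,v) in zip(D.items(),ss):
        P=cloud(d); w=P[v-30:v+30,u-35:u+35]; g=(w[...,2]>.005)&(w[...,2]<.09)
        lab,l=cv2.connectedComponents(g.astype(np.uint8))
        ids=l[25:36,30:41]; ids=ids[ids>0]; 
        if len(ids)==0: print(k,n,'none');continue
        q=w[l==np.bincount(ids).argmax()]; zt=np.percentile(q[:,2],97); 
        a=q[q[:,2]>zt-.003] 
        c,r=cv2.minEnclosingCircle(np.float32(a[:,:2])*1000)
        cc,rr,ang=cv2.minAreaRect(np.float32(a[:,:2])*1000)
        ctr=proj(d,[[c[0]/1000,c[1]/1000,zt]])[0]; cs.append((d,ctr))
        print(k,n,'ztop %.1f'%(zt*1000),'c',np.round(c,1),'r %.1f'%r,'rect',np.round(cc,1),np.round(rr,1),round(ang,1))
    if len(cs)==2:
        (c1,r1),(c2,r2)=[rays(d,[p]) for d,p in cs]; r1=r1[0];r2=r2[0]
        s=np.linalg.lstsq(np.c_[r1,-r2],c2-c1,rcond=None)[0]
        print('   tri',np.round(1000*(c1+s[0]*r1+c2+s[1]*r2)/2,1),'gap %.1f'%(1000*np.linalg.norm(c1+s[0]*r1-c2-s[1]*r2)))
E
python3 m.py
python3 -c "
import cv2
i=cv2.imread('pics/scene0.png');a=cv2.resize(i[250:370,440:540],(500,600));b=cv2.imread('pics/wrist0.png')
cv2.imwrite('pics/crop1.png',a)"
```

```text
saucer scene ztop 15.7 c [457.6 154.1] r 32.7 rect [458.5 153.4] [62.  60.6] 72.1
saucer side ztop 12.8 c [455.2 149.8] r 33.7 rect [455.2 151.3] [61.1 61.6] 6.3
   tri [455.3 151.8  11.6] gap 1.6
crucible scene ztop 59.0 c [530.9 390.3] r 22.3 rect [532.3 391.3] [40.6 42.2] 72.9
crucible side ztop 55.4 c [534.7 437.6] r 71.0 rect [530.6 437.7] [141.9  42.7] 88.5
   tri [529.3 398.8  72.3] gap 21.9
catcher scene ztop 48.7 c [ 466.2 -135.7] r 20.9 rect [ 466.3 -137.5] [37.8 33.8] 8.8
catcher side ztop 45.3 c [ 461.  -140.3] r 21.3 rect [ 460.6 -139.6] [40.4 37.6] 56.1
   tri [ 462.1 -139.3   43.7] gap 0.7
strainer scene ztop 19.4 c [ 546.2 -372.5] r 26.2 rect [ 548.9 -370.1] [43.4 42.5] 8.1
strainer side ztop 16.1 c [ 537.8 -374.8] r 22.8 rect [ 541.5 -375.3] [35.3 39. ] 24.5
   tri [ 541.  -375.5   14.2] gap 5.0
batt scene ztop 22.9 c [605.5 -17.4] r 73.8 rect [605.7 -19.8] [110.1 108.8] 18.7
batt side ztop 19.7 c [600.1 -24. ] r 75.8 rect [600.1 -25.1] [110.4 110. ] 17.9
   tri [601.9 -21.4  16.9] gap 0.4
hex scene ztop 54.0 c [656.2 203.3] r 20.8 rect [655.1 203.1] [39.3 38.3] 14.9
hex side ztop 51.0 c [652.4 199.3] r 23.1 rect [654.1 199.8] [39.3 37.4] 32.0
   tri [653.6 201.3  49.5] gap 0.2
purple scene ztop 58.2 c [445.3 394.6] r 23.0 rect [447.1 395.1] [40.5 41.2] 13.8
purple side ztop 55.8 c [442.5 392.9] r 23.7 rect [442.2 392.1] [43.1 39.9] 66.3
   tri [442.8 393.8  55.1] gap 0.0
orange scene ztop 57.9 c [534.4 489. ] r 22.5 rect [535.9 488. ] [42.4 42.3] 13.3
orange side ztop 55.4 c [534.7 437.6] r 71.0 rect [530.6 437.7] [141.9  42.7] 88.5
   tri [537.4 478.6  40.7] gap 30.1
dish scene ztop 36.2 c [776.1  91.8] r 25.9 rect [777.8  92.8] [15.4 51.7] 33.8
dish side ztop 34.7 c [772.2  89.1] r 25.7 rect [773.4  89.8] [14.9 50.8] 31.7
   tri [774.2  90.5  33.1] gap 1.2
```

View pics/crop1.png

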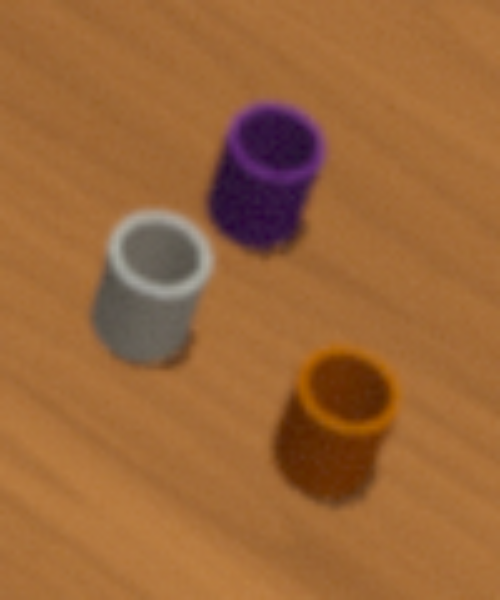

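View pics/wrist0.png

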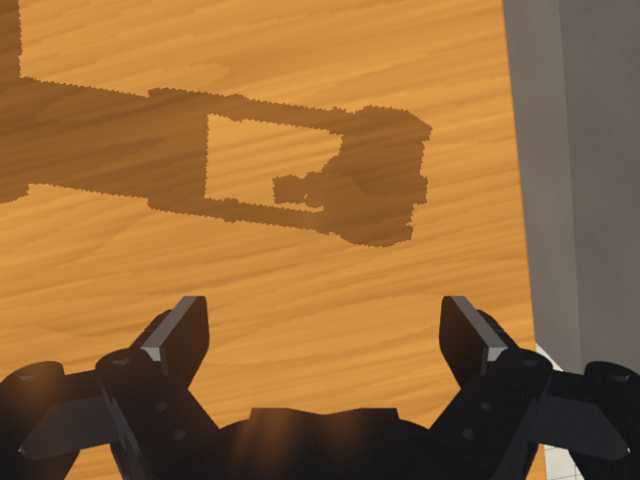

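The crop shows the white open crucible with its mouth at about (470,300) in the scene view. It is separate from purple (493,285) and orange (507,334). The wrist view shows bare table, with the fingertips at (205,298) and (443,298). Next I measure the tips in depth and separate the crucible from orange.

```bash
python3 - <<'E'
from h import *
d=pickle.load(open('pics/wrist0.pkl','rb')); P=cloud(d)
for (a,b) in((140,210),(438,510)):
    w=P[290:370,a:b].reshape(-1,3); w=w[(w[:,2]>.19)&(w[:,2]<.4)]
    i=w[:,2].argsort()[:40]; print('tip',w[i].mean(0).round(4),w[:,2].min())
d=pickle.load(open('pics/side0.pkl','rb')); P=cloud(d)
hsv=cv2.cvtColor(d['img'],cv2.COLOR_RGB2HSV)
g=(hsv[...,1]<70)&(P[...,2]>.05)&(abs(P[...,0]-.53)<.05)&(abs(P[...,1]-.395)<.05)
q=P[g]; print(len(q),cv2.minEnclosingCircle(np.float32(q[:,:2])*1000),np.percentile(q[:,2],97))
E
```

```text
tip [0.1203 0.5188 0.2425] 0.24109891292227378
tip [0.1388 0.6023 0.2422] 0.2411104693316839
58 ((531.0819702148438, 386.79803466796875), 24.82552146911621) 0.057353684472140724
```

Request:
play_rows --pt "0 0 -0.5 -1 72" --pt "-1.4 -1.5 -0.5 -1.3 72" --pt "-2.8 -3 -0.5 -1.3 72" --pt "-4.2 -4.5 -0.5 -1.3 72" --pt "-5.6 -6 -0.5 -1.3 72" --newtons 20

```text
clock: 0.78
position: [0.2547, 0.3423, 0.2512]
ee_rot: [0.0, -0.001, 1.0, -0.0]
contact_force: [1.3, -0.2, 0.4]
width: 0.072
gripper_force: 0.0
```

Request:
play_rows --pt "0 0 0 0 72" --pt "0 0 0 0 72"

```text
clock: 1.02
position: [0.2541, 0.3444, 0.2514]
ee_rot: [-0.0, 0.0, 1.0, 0.001]
contact_force: [-0.6, 0.4, 0.3]
width: 0.072
gripper_force: 0.0
```

Request:
play_rows --pt "-0.8 -0.8 0.4 0 72" --pt "-1.9 -1.8 0.8 0 72" --pt "-3 -2.8 1.2 0 72" --pt "-4 -3.8 1.6 0 72" --pt "-5.1 -4.8 2 0 72"

```text
clock: 1.65
position: [0.4595, 0.1532, 0.1706]
ee_rot: [0.0, -0.002, 1.0, 0.001]
contact_force: [1.0, 1.2, 1.0]
width: 0.072
gripper_force: 0.0
```

Request:
play_rows --pt "0 0 0 0 72" --pt "0 0 0 0 72"

```text
clock: 1.9
position: [0.4577, 0.1539, 0.1708]
ee_rot: [-0.001, -0.001, 1.0, 0.0]
contact_force: [-0.6, 0.7, 0.6]
width: 0.0718
gripper_force: 0.0
```

```bash
cat > w.py <<'E'
import sys
from h import *
# measure the white round thing under the wrist: args tag, x0,y0 (mm), r window, zmin,zmax of top band
tag=sys.argv[1]; x0,y0,rw,z0,z1=map(float,sys.argv[2:7])
d=grab('wrist',tag); P=cloud(d)*1000; s=manip.get_state(); p=np.array(s['position'])*1000
hsv=cv2.cvtColor(d['img'],cv2.COLOR_RGB2HSV)
g=(P[...,2]>z0)&(P[...,2]<z1)&(np.hypot(P[...,0]-x0,P[...,1]-y0)<rw)&(hsv[...,1]<int(sys.argv[7]) if len(sys.argv)>7 else True)
q=P[g]; zt=np.percentile(q[:,2],95); print('n',len(q),'z pct',np.percentile(q[:,2],[5,50,95]).round(1))
a=q[q[:,2]>zt-3]; c,r=cv2.minEnclosingCircle(np.float32(a[:,:2]))
e=cv2.fitEllipse(cv2.convexHull(np.float32(a[:,:2])).reshape(-1,2)); print('circ',np.round(c,1),round(r,1),'ell',np.round(e[0],1),np.round(e[1],1),'TCP',p.round(1),'units x %.2f y %.2f z(to table) %.2f'%((p[0]-e[0][0])/40,(e[0][1]-p[1])/40,p[2]/40))
E
python3 w.py sa1 456 152 60 5 30 90
```

```text
n 1007 z pct [ 6.2  9.8 11.1]
circ [455.7 152.7] 31.9 ell [455.7 152.6] [63.2 63.5] TCP [457.4 154.1 171.2] units x 0.04 y -0.04 z(to table) 4.28
```

View pics/sa1.png

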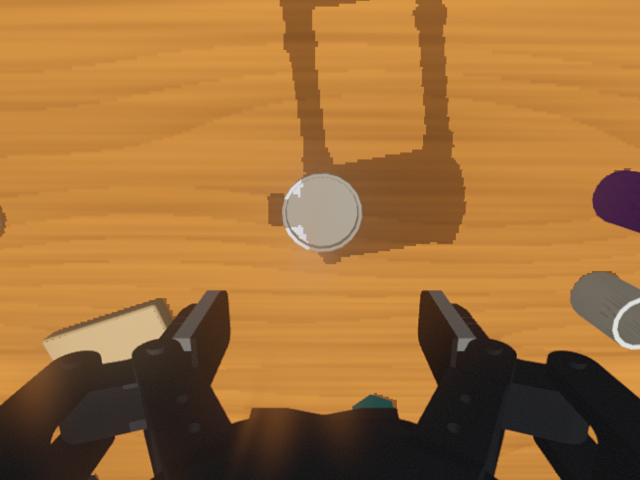

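The wrist view shows the saucer at (322,212), open side up and clear of everything. The fingertips are at (217,293) and (434,293).

Request:
play_rows --pt "0.02 -0.02 0.9 0 76" --pt "0.04 -0.04 1.8 0 76" --pt "0.04 -0.04 2.7 0 76" --pt "0.04 -0.04 3.4 0 76" --pt "0.04 -0.04 3.9 0 76"

```text
clock: 2.58
position: [0.4553, 0.1527, 0.0148]
ee_rot: [-0.0, -0.002, 1.0, 0.0]
contact_force: [-0.1, 0.2, 0.2]
width: 0.0758
gripper_force: 0.0
```

Request:
play_rows --pt "0 0 0 0 76" --pt "0 0 0 0 76"

```text
clock: 2.82
position: [0.457, 0.1519, 0.0163]
ee_rot: [0.001, -0.001, 1.0, 0.0]
contact_force: [-0.2, 0.1, 1.1]
width: 0.0759
gripper_force: 0.0
```

```bash
cat > tips.py <<'E'
from h import *
d=grab('wrist'); P=cloud(d)*1000; s=manip.get_state(); p=np.array(s['position'])*1000
for a,b in((140,320),(320,510)):
    w=P[285:340,a:b].reshape(-1,3); w=w[(w[:,2]>p[2]-2)&(w[:,2]<p[2]+40)&(abs(w[:,0]-p[0])<14)]
    i=w[:,2].argsort()[:40]; print('tip-TCP',(w[i].mean(0)-p).round(1))
print(p.round(1), s['width'],s['contact_force'])
E
python3 tips.py
```

```text
tip-TCP [  0.6 -37.4   8.2]
tip-TCP [ 0.4 38.9  8.2]
[457.3 151.7  16.5] 0.0758701656475316 [ 1.08117254 -0.18476526  0.11882929]
```

Request:
play_rows --pt "0.02 0 0.2 0 76" --pt "0.02 0 0.42 0 76" --pt "0.02 0 0.42 0 60" --pt "0.02 0 0.42 0 55" --pt "0.02 0 0.42 0 55" --newtons 25

```text
clock: 3.5
position: [0.456, 0.1507, -0.0016]
ee_rot: [0.0, -0.0, 1.0, 0.0]
contact_force: [0.4, 0.3, -0.8]
width: 0.0618
gripper_force: 27.4
```

Request:
play_rows --pt "0 0 0 0 55" --pt "0 0 0 0 55" --pt "0 0 0 0 55"

```text
clock: 3.88
position: [0.4559, 0.1508, -0.0015]
ee_rot: [0.0, -0.001, 1.0, 0.0]
contact_force: [-0.2, 0.9, -0.2]
width: 0.062
gripper_force: 27.4
```

Request:
play_rows --pt "0 0 -0.1 0 55" --pt "0 0 -0.5 0 55" --pt "0 0 -1.2 0 55" --pt "0 0 -2 0 55" --pt "0 0 -2.8 0 55"

```text
clock: 4.5
position: [0.4557, 0.1507, 0.1117]
ee_rot: [0.0, -0.001, 1.0, 0.0]
contact_force: [0.6, 0.4, -0.2]
width: 0.0619
gripper_force: 27.6
```

Request:
play_rows --pt "-0.7 -0.9 0 0 55" --pt "-1.5 -1.9 0 0 55" --pt "-2.2 -2.9 0 0 55" --pt "-3 -3.6 0 0 55" --pt "-3 -3.6 0 0 55"

```text
clock: 5.12
position: [0.5787, 0.0045, 0.1106]
ee_rot: [0.001, 0.001, 1.0, -0.0]
contact_force: [-0.2, 0.8, -1.1]
width: 0.0623
gripper_force: 27.6
```

```bash
cat > batt.py <<'E'
from h import *
d=grab('wrist','b1'); P=cloud(d)*1000
g=(abs(P[...,2]-18)<6)&(np.hypot(P[...,0]-602,P[...,1]+22)<90)
q=P[g]; print(len(q),np.median(q[:,2]),cv2.minAreaRect(np.float32(q[:,:2])))
s=manip.get_state(); print(s['position'],s['width'],s['gripper_force'])
E
python3 batt.py
```

```text
12029 16.05087088713547 ((601.3394165039062, -21.304100036621094), (109.90827178955078, 109.55904388427734), 18.736309051513672)
[0.57663171 0.00591996 0.11033554] 0.062092123036134136 27.6187084056437
```

View pics/b1.png

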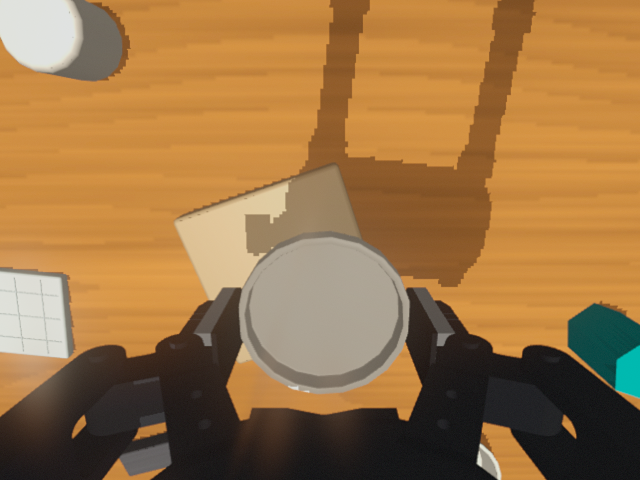

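The wrist view shows the saucer held level at (325,312), above the batt at about (270,260).

Request:
play_rows --pt "-0.3 -0.35 0 0 55" --pt "-0.62 -0.69 0.7 0 55" --pt "-0.62 -0.69 1.4 0 55" --pt "-0.62 -0.69 1.9 0 55" --pt "-0.62 -0.69 2.15 0 55"

```text
clock: 5.8
position: [0.6002, -0.0204, 0.0235]
ee_rot: [-0.001, -0.001, 1.0, 0.0]
contact_force: [-0.4, -0.8, -0.2]
width: 0.0614
gripper_force: 27.6
```

Request:
play_rows --pt "0 0 0.03 0 55" --pt "0 0 0.06 0 55" --pt "0 0 0.09 0 55" --pt "0 0 0.12 0 55"

```text
clock: 6.3
position: [0.6012, -0.0207, 0.0202]
ee_rot: [0.001, -0.001, 1.0, -0.0]
contact_force: [-0.4, -1.3, -1.0]
width: 0.0621
gripper_force: 27.6
```

Request:
play_rows --pt "0 0 0.02 0 55" --pt "0 0 0.04 0 55" --pt "0 0 0.05 0 55"

```text
clock: 6.68
position: [0.6009, -0.0207, 0.0176]
ee_rot: [-0.0, -0.001, 1.0, 0.0]
contact_force: [0.4, 0.7, -0.6]
width: 0.0619
gripper_force: 27.6
```

Request:
play_rows --pt "0 0 0.015 0 55" --pt "0 0 0.025 0 55"

```text
clock: 6.92
position: [0.6009, -0.0207, 0.0166]
ee_rot: [-0.0, -0.001, 1.0, 0.0]
contact_force: [-0.1, 0.3, 0.1]
width: 0.0619
gripper_force: 27.6
```

Request:
play_rows --pt "0 0 0.015 0 55" --pt "0 0 0.025 0 55"

```text
clock: 7.18
position: [0.601, -0.0207, 0.0161]
ee_rot: [0.0, -0.001, 1.0, 0.0]
contact_force: [-1.5, 0.8, 5.1]
width: 0.0618
gripper_force: 28.0
```

```bash
python3 -c "
from h import *
for i in range(4): s=manip.get_state(); print(s['contact_force'].round(2) if hasattr(s['contact_force'],'round') else s['contact_force'],s['position'])"
```

```text
[-1.48  0.77  5.05] [ 0.60095279 -0.0206764   0.01610524]
[-1.48  0.77  5.05] [ 0.60095279 -0.0206764   0.01610524]
[-1.48  0.77  5.05] [ 0.60095279 -0.0206764   0.01610524]
[-1.48  0.77  5.05] [ 0.60095279 -0.0206764   0.01610524]
```

Request:
play_rows --pt "0 0 0 0 66" --pt "0 0 0 0 76" --pt "0 0 0 0 76" --pt "0 0 -0.5 0 78" --pt "0 0 -1.7 0 78"

```text
clock: 7.8
position: [0.5989, -0.0204, 0.082]
ee_rot: [-0.003, -0.001, 1.0, 0.001]
contact_force: [1.1, -0.7, -0.5]
width: 0.0777
gripper_force: 0.0
```

Request:
play_rows --pt "0 0.5 -1 0 78" --pt "0.5 2 -2 0 78" --pt "1 3.5 -2.4 0 78" --pt "1.4 5 -2.4 0 78" --pt "1.8 6.5 -2.4 0 78"

```text
clock: 8.43
position: [0.5317, 0.2282, 0.1804]
ee_rot: [0.001, -0.0, 1.0, 0.0]
contact_force: [0.8, 0.4, 0.2]
width: 0.0782
gripper_force: 0.0
```

Request:
play_rows --pt "0 1.4 0 0 78" --pt "0 2.8 0 0 78" --pt "0 3.8 0 0 78" --pt "0 3.8 0 0 78" --pt "0 3.8 0 0 78"

```text
clock: 9.05
position: [0.5316, 0.3779, 0.1792]
ee_rot: [-0.0, -0.001, 1.0, -0.001]
contact_force: [0.0, -0.2, -0.5]
width: 0.0778
gripper_force: 0.0
```

```bash
python3 w.py cr1 530 391 45 40 70 90; python3 - <<'E'
from h import *
d=grab('scene','s1');P=cloud(d)*1000
g=(abs(P[...,0]-603)<45)&(abs(P[...,1]+21)<45)&(P[...,2]>26)&(P[...,2]<40)
q=P[g];print(len(q),np.median(q[:,2]),cv2.minEnclosingCircle(np.float32(q[:,:2])))
cv2.imwrite('pics/s1c.png',cv2.resize(d['img'][180:280,250:380,::-1],(520,400)))
E
```

```text
n 1388 z pct [41.9 53.5 54.9]
circ [529.  391.1] 22.0 ell [528.9 391.1] [43.1 43.4] TCP [531.8 377.5 179.4] units x 0.07 y 0.34 z(to table) 4.48
149 29.783525941462273 ((600.6182250976562, -13.901748657226562), 38.7550163269043)
```

View pics/s1c.png

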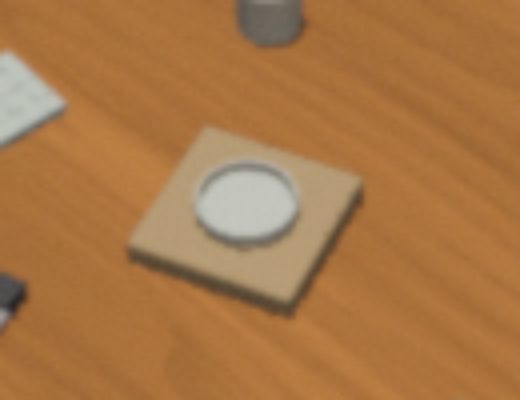

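The crop shows the saucer resting level on the middle of the batt, at (246,202) in the crop.

Request:
play_rows --pt "0.07 0.34 0.4 0 78" --pt "0.07 0.34 1.4 0 78" --pt "0.07 0.34 2.4 0 78" --pt "0.07 0.34 3.3 0 78" --pt "0.07 0.34 3.98 0 78"

```text
clock: 9.78
position: [0.5278, 0.3914, 0.0176]
ee_rot: [-0.001, -0.0, 1.0, -0.001]
contact_force: [0.5, 0.6, 1.1]
width: 0.078
gripper_force: 0.0
```

Request:
play_rows --pt "0 0 0 0 70" --pt "0 0 0 0 55" --pt "0 0 0 0 35" --pt "0 0 0 0 35" --pt "0 0 0 0 35"

```text
clock: 10.4
position: [0.5301, 0.3927, 0.022]
ee_rot: [0.001, -0.001, 1.0, 0.001]
contact_force: [0.7, -0.7, 5.9]
width: 0.0438
gripper_force: 26.1
```

Request:
play_rows --pt "0 0 0 0 35" --pt "0 0 0 0 35"

```text
clock: 10.65
position: [0.5301, 0.3927, 0.022]
ee_rot: [0.001, -0.001, 1.0, 0.001]
contact_force: [-0.2, -0.3, 5.6]
width: 0.0437
gripper_force: 26.2
```

Request:
play_rows --pt "0 0 -0.1 0 35" --pt "0 0 -0.7 0 35" --pt "0 0 -1.5 0 35" --pt "0 0 -2.3 0 35" --pt "0 0 -3 0 35"

```text
clock: 11.28
position: [0.5286, 0.3919, 0.1411]
ee_rot: [-0.0, -0.001, 1.0, -0.0]
contact_force: [0.9, -0.6, -1.3]
width: 0.0437
gripper_force: 25.9
```

Request:
play_rows --pt "-0.2 -0.8 0 0 35" --pt "-0.5 -1.8 0 0 35" --pt "-0.8 -2.8 0 0 35" --pt "-1.1 -3.8 0 0 35" --pt "-1.4 -4.8 0 0 35"

```text
clock: 11.9
position: [0.5849, 0.1988, 0.1399]
ee_rot: [-0.001, -0.001, 1.0, -0.0]
contact_force: [0.7, 0.2, -1.6]
width: 0.0436
gripper_force: 25.9
```

Request:
play_rows --pt "-0.1 -0.9 0 0 35" --pt "-0.3 -1.8 0 0 35" --pt "-0.38 -2.7 0 0 35" --pt "-0.38 -3.5 0 0 35" --pt "-0.38 -3.5 0 0 35"

```text
clock: 12.52
position: [0.6, 0.058, 0.1398]
ee_rot: [-0.001, 0.001, 1.0, -0.0]
contact_force: [0.3, 0.3, -1.2]
width: 0.0439
gripper_force: 26.0
```

```bash
cat > sc.py <<'E'
import sys
from h import *
d=grab('wrist',sys.argv[1]);P=cloud(d)*1000;hsv=cv2.cvtColor(d['img'],cv2.COLOR_RGB2HSV)
g=(np.hypot(P[...,0]-601,P[...,1]+21)<45)&(P[...,2]>25)&(P[...,2]<36)
q=P[g];print(len(q),np.median(q[:,2]),cv2.minEnclosingCircle(np.float32(q[:,:2])))
s=manip.get_state(); print(s['position'],s['width'],s['contact_force'])
E
python3 sc.py c2
```

```text
1403 27.862726076817555 ((601.9493408203125, -20.132854461669922), 32.0425910949707)
[0.60009982 0.05947421 0.13993787] 0.04380927516898358 [ 0.47877814  0.36945022 -1.68796981]
```

View pics/c2.png

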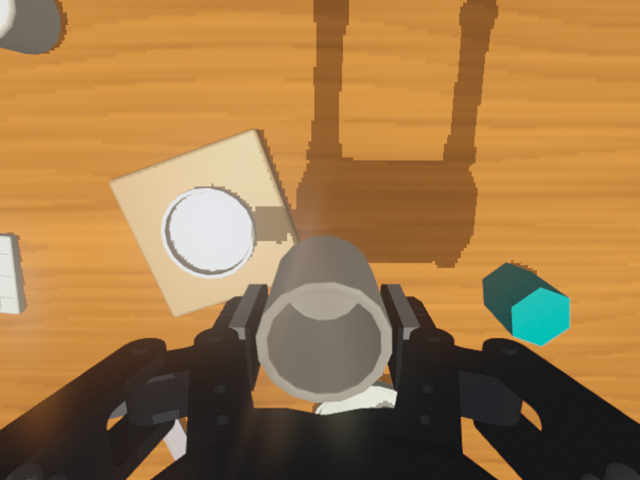

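The view shows the saucer at (210,231), centred on the batt, and the crucible held upright at (325,335).

Request:
play_rows --pt "0 -0.9 0 0 35" --pt "-0.03 -1.98 0 0 35" --pt "-0.03 -1.98 0.7 0 35" --pt "-0.03 -1.98 1.5 0 35" --pt "-0.03 -1.98 2.2 0 35"

```text
clock: 13.2
position: [0.6015, -0.0177, 0.0512]
ee_rot: [-0.0, -0.001, 1.0, 0.0]
contact_force: [-0.3, -0.5, -1.1]
width: 0.0436
gripper_force: 26.1
```

Request:
play_rows --pt "0 0 0.04 0 35" --pt "0 0 0.08 0 35" --pt "0 0 0.1 0 35"

```text
clock: 13.58
position: [0.603, -0.0188, 0.0496]
ee_rot: [0.001, -0.001, 1.0, -0.0]
contact_force: [0.4, 0.7, -1.3]
width: 0.0438
gripper_force: 26.1
```

Request:
play_rows --pt "0 0 0.02 0 35" --pt "0 0 0.03 0 35"

```text
clock: 13.82
position: [0.6022, -0.0191, 0.0477]
ee_rot: [0.0, -0.001, 1.0, -0.0]
contact_force: [-0.5, 0.2, -1.4]
width: 0.0439
gripper_force: 26.1
```

Request:
play_rows --pt "0 -0.04 0.02 0 35" --pt "0.01 -0.04 0.05 0 35" --pt "0.01 -0.04 0.07 0 35"

```text
clock: 14.2
position: [0.6014, -0.0207, 0.0442]
ee_rot: [-0.0, -0.0, 1.0, 0.0]
contact_force: [0.3, 1.2, -1.3]
width: 0.0437
gripper_force: 26.1
```

Request:
play_rows --pt "0 0 0.02 0 35" --pt "0 0 0.03 0 35"

```text
clock: 14.45
position: [0.6014, -0.0207, 0.044]
ee_rot: [0.0, -0.001, 1.0, -0.0]
contact_force: [-2.3, -0.9, 6.2]
width: 0.0436
gripper_force: 26.7
```

Request:
play_rows --pt "0 0 -0.01 0 55" --pt "0 0 -0.01 0 76" --pt "0 0 -0.01 0 76" --pt "0 0 -0.8 0 76" --pt "0 0 -1.9 0 76"

```text
clock: 15.08
position: [0.6004, -0.0205, 0.1185]
ee_rot: [-0.002, -0.001, 1.0, 0.0]
contact_force: [1.6, -0.6, -0.7]
width: 0.0759
gripper_force: 0.0
```

Request:
play_rows --pt "0 0 -0.9 0 76" --pt "0.2 -1 -1.3 0 76" --pt "0.5 -2.2 -1.3 0 76" --pt "0.8 -3.4 -1.3 0 76" --pt "1.2 -4.6 -1.3 0 76"

```text
clock: 15.7
position: [0.5535, -0.2061, 0.1711]
ee_rot: [0.0, -0.001, 1.0, -0.0]
contact_force: [1.5, -0.2, 0.0]
width: 0.0759
gripper_force: 0.0
```

Request:
play_rows --pt "0.1 -1.2 0 0 76" --pt "0.2 -2.4 0 0 76" --pt "0.3 -3.4 0 0 76" --pt "0.3 -4.2 0 0 76" --pt "0.3 -4.2 0 0 76"

```text
clock: 16.32
position: [0.5416, -0.3753, 0.1705]
ee_rot: [-0.0, 0.001, 1.0, -0.0]
contact_force: [-0.3, 0.5, 0.7]
width: 0.0761
gripper_force: 0.0
```

```bash
python3 w.py st1 541 -374 45 3 25 90
python3 - <<'E'
from h import *
d=pickle.load(open('pics/st1.pkl','rb'));P=cloud(d)*1000
g=(np.hypot(P[...,0]-541,P[...,1]+374)<45)&(P[...,2]>6)
q=P[g];print(len(q),cv2.minEnclosingCircle(np.float32(q[:,:2])),cv2.fitEllipse(cv2.convexHull(np.float32(q[:,:2])).reshape(-1,2)))
cv2.imwrite('pics/s2c.png',cv2.resize(grab('scene','s2')['img'][180:280,250:380,::-1],(520,400)))
E
```

```text
n 3649 z pct [ 8.   9.3 14.4]
circ [ 538.6 -378.1] 12.9 ell [ 538.8 -378.3] [24.9 25.2] TCP [ 541.5 -373.4  170.5] units x 0.07 y -0.12 z(to table) 4.26
42566 ((540.9785766601562, -373.9975891113281), 44.99689483642578) ((539.3640747070312, -373.7818298339844), (54.98554611206055, 93.3414535522461), 179.31985473632812)
```

View pics/s2c.png

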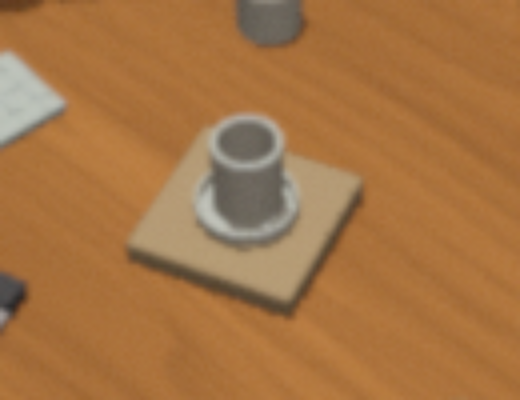

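View pics/st1.png

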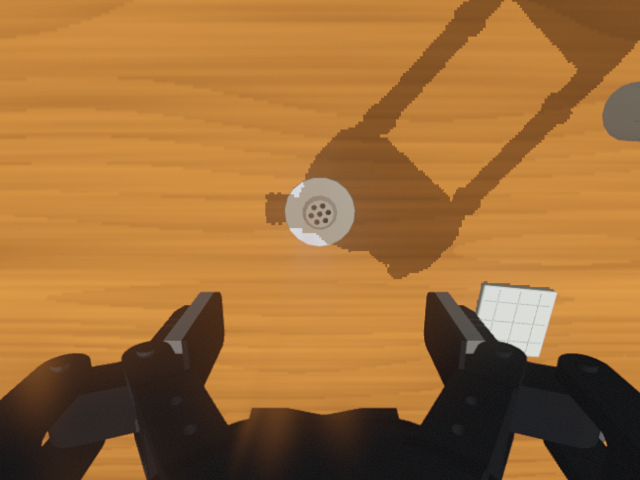

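The crucible stands upright in the saucer, at (247,175) in the crop. The wrist view shows the strainer at (320,212), with the boss at (320,213). I now get its rim by rays.

```bash
python3 - <<'E'
from h import *
d=pickle.load(open('pics/st1.pkl','rb'));hsv=cv2.cvtColor(d['img'],cv2.COLOR_RGB2HSV)
m=((hsv[...,1]<60)).astype(np.uint8); m[280:]=0; m[:,:270]=0; m[:,370:]=0; m=cv2.morphologyEx(m,cv2.MORPH_OPEN,np.ones((3,3)))
c=max(cv2.findContours(m,cv2.RETR_EXTERNAL,cv2.CHAIN_APPROX_NONE)[0],key=cv2.contourArea).reshape(-1,2)
q=onplane(d,c,.010)*1000; print(cv2.fitEllipse(np.float32(q[:,:2])),cv2.minEnclosingCircle(np.float32(q[:,:2])))
E
```

```text
((538.6807250976562, -378.38421630859375), (53.80902862548828, 54.45180892944336), 69.85049438476562) ((538.6923217773438, -378.3436584472656), 27.750614166259766)
```

Request:
play_rows --pt "0.07 -0.1 0.8 0 76" --pt "0.07 -0.1 1.8 0 76" --pt "0.07 -0.1 2.7 0 76" --pt "0.07 -0.1 3.4 0 76" --pt "0.07 -0.1 3.8 0 76"

```text
clock: 17.05
position: [0.5387, -0.3746, 0.0177]
ee_rot: [-0.001, -0.001, 1.0, 0.001]
contact_force: [0.1, 0.9, 0.8]
width: 0.0759
gripper_force: 0.0
```

Request:
play_rows --pt "0 0 0 0 76" --pt "0 0 0 0 76" --pt "0 0 0 0 76"

```text
clock: 17.42
position: [0.5399, -0.3773, 0.0206]
ee_rot: [0.001, -0.001, 1.0, -0.001]
contact_force: [-0.3, 0.2, 0.2]
width: 0.0759
gripper_force: 0.0
```

```bash
python3 tips.py
```

```text
tip-TCP [  0.6 -37.7   8.6]
tip-TCP [ 0.2 38.6  8.4]
[ 539.8 -377.2   20.5] 0.07619547409415753 [-1.81352646  0.06932758  0.37789681]
```

Target TCP z is about -1, so down 21 mm, with small corrections in x (+0.02) and y (-0.03).

Request:
play_rows --pt "0.02 -0.03 0.25 0 76" --pt "0.02 -0.03 0.53 0 76" --pt "0.02 -0.03 0.53 0 62" --pt "0.02 -0.03 0.53 0 48" --pt "0.02 -0.03 0.53 0 48"

```text
clock: 18.1
position: [0.5385, -0.378, -0.002]
ee_rot: [0.0, -0.001, 1.0, -0.0]
contact_force: [0.3, 0.3, -0.3]
width: 0.0545
gripper_force: 26.4
```

Request:
play_rows --pt "0 0 0 0 48" --pt "0 0 0 0 48" --pt "0 0 0 0 48"

```text
clock: 18.48
position: [0.5383, -0.3779, -0.002]
ee_rot: [0.0, -0.001, 1.0, 0.0]
contact_force: [-0.9, 0.0, 0.1]
width: 0.0545
gripper_force: 26.4
```

Request:
play_rows --pt "0 0 -0.1 0 48" --pt "0 0 -0.6 0 48" --pt "0 0 -1.5 0 48" --pt "0 0 -2.4 0 48" --pt "0 0 -3.2 0 48"

```text
clock: 19.1
position: [0.5385, -0.378, 0.1277]
ee_rot: [0.0, -0.001, 1.0, -0.0]
contact_force: [-0.5, -0.2, -0.8]
width: 0.0543
gripper_force: 26.6
```

Request:
play_rows --pt "-0.2 0.8 0 0 48" --pt "-0.4 1.7 0 0 48" --pt "-0.6 2.6 0 0 48" --pt "-0.9 3.5 0 0 48" --pt "-1.1 4.4 0 0 48"

```text
clock: 19.73
position: [0.5826, -0.2007, 0.1264]
ee_rot: [0.0, -0.001, 1.0, -0.0]
contact_force: [0.3, 0.5, 0.4]
width: 0.0546
gripper_force: 26.6
```

Request:
play_rows --pt "-0.2 0.8 0 0 48" --pt "-0.4 1.7 0 0 48" --pt "-0.48 2.4 0 0 48" --pt "-0.48 2.67 0 0 48" --pt "-0.48 2.67 0 0 48"

```text
clock: 20.35
position: [0.6011, -0.0949, 0.1261]
ee_rot: [0.0, -0.001, 1.0, -0.0]
contact_force: [0.5, -0.9, -0.7]
width: 0.0548
gripper_force: 26.6
```

```bash
python3 w.py st2 602 -21 30 66 95
python3 tips.py
```

```text
n 2833 z pct [67.2 75.3 76.8]
circ [600.3 -20.1] 22.3 ell [600.4 -20.4] [43.4 43.9] TCP [601.1 -95.7 126.1] units x 0.02 y 1.88 z(to table) 3.15
tip-TCP [ -8.6 -27.9   6.1]
tip-TCP [-8.7 29.4  6. ]
[601.2 -96.  126.1] 0.05461686978215877 [ 0.1309552   0.54690185 -1.62773879]
```

View pics/st2.png

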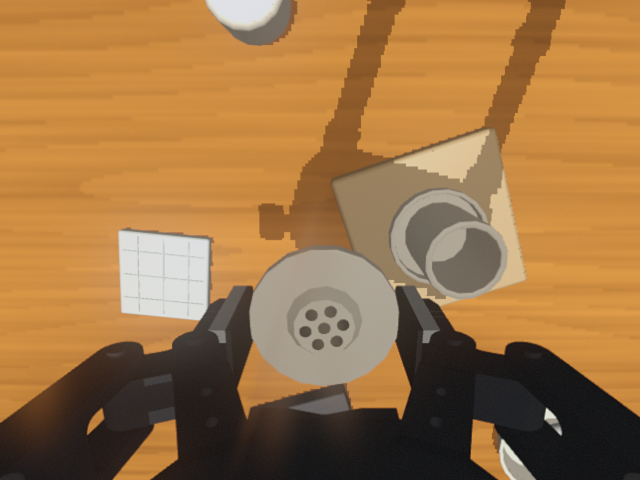

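The view shows the strainer held level at (324,318), with the crucible mouth at (466,258) standing upright in the saucer. I check the held disc's offset and tilt.

```bash
cat > held.py <<'E'
import sys
from h import *
# held thing: plane and circle of points around TCP. args: tag lo hi (z rel TCP) rad
d=pickle.load(open(f'pics/{sys.argv[1]}.pkl','rb'));lo,hi,rad=map(float,sys.argv[2:5]);P=cloud(d)*1000;p=np.array(manip.get_state()['position'])*1000
Q=P-p;hsv=cv2.cvtColor(d['img'],cv2.COLOR_RGB2HSV)
g=(np.hypot(Q[...,0],Q[...,1])<rad)&(Q[...,2]>lo)&(Q[...,2]<hi)&(hsv[...,2]>100)
q=Q[g];f=np.linalg.lstsq(np.c_[q[:,:2],np.ones(len(q))],q[:,2],rcond=None)[0]
print(len(q),'plane slope deg',np.degrees(f[:2]).round(2),'z0 %.1f'%f[2],'circle',cv2.minEnclosingCircle(np.float32(q[:,:2])), 'zpct',np.percentile(q[:,2],[5,50,95]).round(1))
E
python3 held.py st2 9 15 32; python3 held.py st2 15.5 22 20
```

```text
13253 plane slope deg [ 0.21 -0.12] z0 12.0 circle ((0.6227984428405762, -0.6444940567016602), 31.59159278869629) zpct [11.  12.  13.2]
2518 plane slope deg [ 0.61 -0.17] z0 16.9 circle ((0.3912927806377411, 1.671141505241394), 12.405797004699707) zpct [15.8 16.9 17.9]
```

Request:
play_rows --pt "0.02 0.8 0 0 48" --pt "0.02 1.6 0 0 48" --pt "0.02 1.86 0.3 0 48" --pt "0.02 1.86 0.8 0 48" --pt "0.02 1.86 1.15 0 48"

```text
clock: 21.08
position: [0.5998, -0.0217, 0.0784]
ee_rot: [-0.001, -0.0, 1.0, -0.0]
contact_force: [-0.3, -0.1, -0.5]
width: 0.0544
gripper_force: 26.6
```

Request:
play_rows --pt "0 0 0.03 0 48" --pt "0 0 0.06 0 48" --pt "0 0 0.08 0 48"

```text
clock: 21.45
position: [0.6008, -0.021, 0.0773]
ee_rot: [0.001, -0.0, 1.0, -0.0]
contact_force: [0.4, -1.1, -0.2]
width: 0.0545
gripper_force: 26.6
```

Request:
play_rows --pt "0 0 0 0 48"

```text
clock: 21.58
position: [0.6006, -0.0208, 0.0773]
ee_rot: [0.0, -0.001, 1.0, -0.0]
contact_force: [-0.6, 0.5, -0.8]
width: 0.0543
gripper_force: 26.6
```

Request:
play_rows --pt "0 0 0.03 0 48" --pt "0 0 0.06 0 48" --pt "0 0 0.09 0 48" --pt "0 0 0.11 0 48"

```text
clock: 22.08
position: [0.6003, -0.0206, 0.0723]
ee_rot: [-0.0, -0.001, 1.0, 0.0]
contact_force: [-0.3, -0.2, -0.3]
width: 0.0548
gripper_force: 26.6
```

Request:
play_rows --pt "0 0 0.02 0 48" --pt "0 0 0.03 0 48"

```text
clock: 22.32
position: [0.6003, -0.0206, 0.0711]
ee_rot: [-0.0, -0.001, 1.0, 0.0]
contact_force: [0.1, 0.4, -0.4]
width: 0.0545
gripper_force: 26.7
```

Request:
play_rows --pt "0 0 0.02 0 48" --pt "0 0 0.025 0 48"

```text
clock: 22.58
position: [0.6004, -0.0206, 0.0702]
ee_rot: [0.0, -0.001, 1.0, 0.0]
contact_force: [-0.4, -0.5, -0.1]
width: 0.0545
gripper_force: 26.7
```

Request:
play_rows --pt "0 0 0.015 0 48" --pt "0 0 0.025 0 48"

```text
clock: 22.82
position: [0.6005, -0.0206, 0.0702]
ee_rot: [0.0, -0.001, 1.0, 0.0]
contact_force: [-2.3, 0.1, 6.9]
width: 0.0545
gripper_force: 27.1
```

Request:
play_rows --pt "0 0 -0.015 0 56" --pt "0 0 -0.015 0 70" --pt "0 0 -0.015 0 76" --pt "0 0 -0.3 0 76" --pt "0 0 -1.2 0 76"

```text
clock: 23.45
position: [0.5988, -0.0205, 0.1162]
ee_rot: [-0.002, -0.001, 1.0, 0.0]
contact_force: [0.7, 0.1, 0.2]
width: 0.0761
gripper_force: 0.0
```

Request:
play_rows --pt "0.2 -0.2 -1 0 76" --pt "1 -0.9 -1.4 0 76" --pt "2 -1.7 -1.4 0 76" --pt "2.8 -2.4 -1.4 0 76" --pt "3.48 -2.96 -1.4 0 76"

```text
clock: 24.08
position: [0.4601, -0.1402, 0.1741]
ee_rot: [0.001, -0.0, 1.0, -0.0]
contact_force: [0.3, -0.9, -0.3]
width: 0.0759
gripper_force: 0.0
```

Request:
play_rows --pt "0 0 0 0 76" --pt "0 0 0 0 76"

```text
clock: 24.32
position: [0.462, -0.1392, 0.1739]
ee_rot: [0.001, -0.0, 1.0, -0.0]
contact_force: [-0.2, 0.3, -0.5]
width: 0.0762
gripper_force: 0.0
```

```bash
python3 w.py ca1 461 -139 40 30 60 90; python3 - <<'E'
from h import *
d=grab('scene','s3')['img'][170:270,250:380,::-1]
w=cv2.imread('pics/ca1.png')
cv2.imwrite('pics/s3c.png',np.hstack([cv2.resize(d,(390,300)),cv2.resize(w,(400,300))]))
E
```

```text
n 2739 z pct [38.9 41.9 43.1]
circ [ 461.2 -137.2] 21.4 ell [ 461.5 -137.3] [41.5 42.3] TCP [ 462.2 -139.   173.7] units x 0.02 y 0.04 z(to table) 4.34
```

View pics/s3c.png

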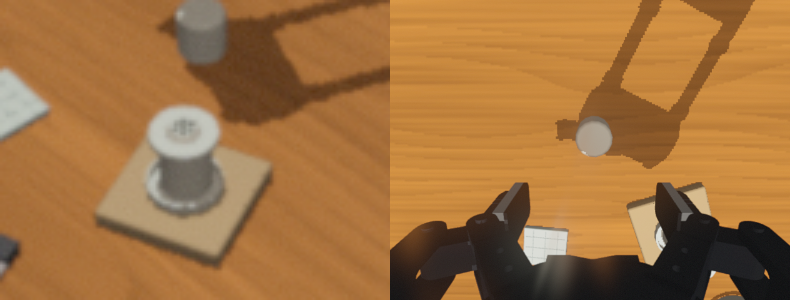

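The left half shows the strainer lying flat on the crucible at (184,133). The right half shows the catcher at (593,137), closed end up.

Request:
play_rows --pt "0.02 0.05 0.8 0 76" --pt "0.02 0.05 1.8 0 76" --pt "0.02 0.05 2.8 0 76" --pt "0.02 0.05 3.6 0 76" --pt "0.02 0.05 4.1 0 76"

```text
clock: 25.05
position: [0.4606, -0.1362, 0.0074]
ee_rot: [-0.001, -0.001, 1.0, 0.001]
contact_force: [0.3, 0.4, 0.6]
width: 0.0759
gripper_force: 0.0
```

Request:
play_rows --pt "0 0 0 0 70" --pt "0 0 0 0 55" --pt "0 0 0 0 35" --pt "0 0 0 0 35" --pt "0 0 0 0 35"

```text
clock: 25.68
position: [0.4616, -0.1375, 0.0102]
ee_rot: [0.001, -0.0, 1.0, -0.0]
contact_force: [1.5, 1.4, 6.0]
width: 0.0433
gripper_force: 26.1
```

Request:
play_rows --pt "0 0 0 0 35" --pt "0 0 0 0 35"

```text
clock: 25.92
position: [0.4616, -0.1375, 0.0103]
ee_rot: [0.001, -0.0, 1.0, -0.0]
contact_force: [1.2, 1.7, 7.6]
width: 0.0431
gripper_force: 26.1
```

Request:
play_rows --pt "0 0 -0.1 0 35" --pt "0 0 -0.7 0 35" --pt "0 0 -1.7 0 35" --pt "0 0 -2.6 0 35" --pt "0 0 -3.4 0 35"

```text
clock: 26.55
position: [0.46, -0.1372, 0.1464]
ee_rot: [-0.0, -0.0, 1.0, -0.0]
contact_force: [-0.4, -0.1, -0.9]
width: 0.0431
gripper_force: 25.8
```

Request:
play_rows --pt "-0.8 0.2 0 0 35" --pt "-1.7 0.4 0 0 35" --pt "-2.6 0.7 0 0 35" --pt "-3.3 0.93 0 0 35" --pt "-3.48 0.93 0 0 35"

```text
clock: 27.18
position: [0.6005, -0.0993, 0.1446]
ee_rot: [-0.0, -0.001, 1.0, 0.0]
contact_force: [0.4, -1.0, -0.7]
width: 0.0433
gripper_force: 25.8
```

Request:
play_rows --pt "0 0 0 0 35" --pt "0 0 0 0 35"

```text
clock: 27.42
position: [0.5981, -0.1001, 0.145]
ee_rot: [-0.001, -0.0, 1.0, 0.0]
contact_force: [-0.6, 0.0, -0.8]
width: 0.0429
gripper_force: 25.8
```

```bash
python3 w.py ca2 601 -21 34 74 100; python3 - <<'E'
from h import *
d=pickle.load(open('pics/ca2.pkl','rb'));P=cloud(d)*1000
g=(np.hypot(P[...,0]-600,P[...,1]+20)<36)&(abs(P[...,2]-83)<3)
q=P[g];h=cv2.convexHull(np.float32(q[:,:2])).reshape(-1,2)
f=np.linalg.lstsq(np.c_[q[:,:2],np.ones(len(q))],q[:,2],rcond=None)[0]
print('flange',len(q),cv2.fitEllipse(h),np.median(q[:,2]),'tilt',np.degrees(f[:2]))
E
python3 held.py ca2 30 45 30
```

```text
n 7582 z pct [80.9 82.3 87.5]
circ [601.2 -20.5] 12.9 ell [601.3 -20.4] [24.9 25.1] TCP [ 598.3 -100.1  145.2] units x -0.08 y 1.99 z(to table) 3.63
flange 6133 ((601.8356323242188, -20.37190055847168), (55.345314025878906, 55.993282318115234), 116.07205200195312) 82.12369337288933 tilt [-0.01359416 -0.07273594]
11693 plane slope deg [-0.18 -0.04] z0 31.6 circle ((-4.276241302490234, 0.516290545463562), 27.679929733276367) zpct [30.5 31.6 32.6]
```

View pics/ca2.png

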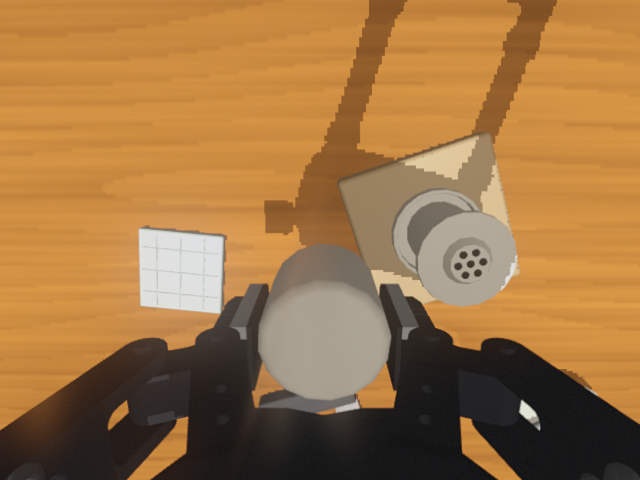

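The strainer lies flat with its centre at (467,260), and the catcher is held upright at (325,340).

Request:
play_rows --pt "-0.03 0.8 0 0 35" --pt "-0.07 1.6 0 0 35" --pt "-0.07 1.99 0.2 0 35" --pt "-0.07 1.99 0.7 0 35" --pt "-0.07 1.99 1 0 35"

```text
clock: 28.1
position: [0.6012, -0.0204, 0.1039]
ee_rot: [-0.001, -0.001, 1.0, -0.0]
contact_force: [-0.2, 0.9, -1.5]
width: 0.0431
gripper_force: 25.8
```

Request:
play_rows --pt "0 0 0 0 35" --pt "0 0 0 0 35" --pt "0 0 0 0 35"

```text
clock: 28.48
position: [0.6029, -0.0206, 0.1059]
ee_rot: [0.001, -0.0, 1.0, -0.0]
contact_force: [-1.3, 1.0, -1.0]
width: 0.0429
gripper_force: 25.8
```

Request:
play_rows --pt "0.03 0 0.05 0 35" --pt "0.03 0 0.1 0 35" --pt "0.03 0 0.15 0 35" --pt "0.03 0 0.2 0 35"

```text
clock: 28.98
position: [0.6011, -0.0202, 0.097]
ee_rot: [0.0, -0.001, 1.0, 0.0]
contact_force: [-0.3, -0.3, -1.6]
width: 0.0432
gripper_force: 25.8
```

Request:
play_rows --pt "0 0 0.02 0 35" --pt "0 0 0.04 0 35"

```text
clock: 29.22
position: [0.6011, -0.0202, 0.0955]
ee_rot: [0.0, -0.001, 1.0, 0.0]
contact_force: [-0.5, 0.7, -0.7]
width: 0.043
gripper_force: 25.8
```

Request:
play_rows --pt "0 0 0.02 0 35" --pt "0 0 0.035 0 35"

```text
clock: 29.48
position: [0.6012, -0.0202, 0.0943]
ee_rot: [0.0, -0.001, 1.0, 0.0]
contact_force: [0.1, 0.3, 1.7]
width: 0.0428
gripper_force: 26.1
```

Request:
play_rows --pt "0 0 0.01 0 35" --pt "0 0 0.015 0 35"

```text
clock: 29.72
position: [0.6013, -0.0202, 0.0943]
ee_rot: [0.0, -0.001, 1.0, -0.0]
contact_force: [-0.8, 0.3, 5.6]
width: 0.0431
gripper_force: 26.3
```

Seated. Release slowly and retreat.

Request:
play_rows --pt "0 0 -0.01 0 48" --pt "0 0 -0.01 0 60" --pt "0 0 -0.01 0 76" --pt "0 0 -0.2 0 80" --pt "0 0 -0.8 0 80"

```text
clock: 30.35
position: [0.6001, -0.0201, 0.1249]
ee_rot: [-0.002, -0.001, 1.0, 0.0]
contact_force: [0.2, -0.0, 0.1]
width: 0.0803
gripper_force: 0.0
```

Request:
play_rows --pt "0 0 -1 0 80" --pt "0 0 -2 0 80" --pt "0.6 0 -2 0 80" --pt "1.5 0 -2 0 80" --pt "2.2 0 -2 0 80"

```text
clock: 30.98
position: [0.5119, -0.0203, 0.2061]
ee_rot: [0.0, -0.001, 1.0, -0.0]
contact_force: [0.8, 0.3, 0.3]
width: 0.0804
gripper_force: 0.0
```

Request:
play_rows --pt "0 0 0 0 80" --pt "0 0 0 0 80"

```text
clock: 31.22
position: [0.5143, -0.0205, 0.2062]
ee_rot: [0.001, -0.001, 1.0, -0.0]
contact_force: [-0.3, 0.7, 0.6]
width: 0.0802
gripper_force: 0.0
```

```bash
python3 w.py f1 601 -20 34 115 140; python3 - <<'E'
from h import *
a=grab('scene','s4')['img'][150:270,240:400,::-1]; b=grab('side','d4')['img'][190:310,240:400,::-1]
cv2.imwrite('pics/f.png',np.hstack([cv2.resize(a,(400,300)),cv2.resize(b,(400,300))]))
E
```

```text
n 3304 z pct [118.5 125.8 127. ]
circ [601.2 -19.9] 21.5 ell [601.  -19.8] [42.  42.4] TCP [514.4 -20.5 206. ] units x -2.16 y 0.02 z(to table) 5.15
```

View pics/f.png

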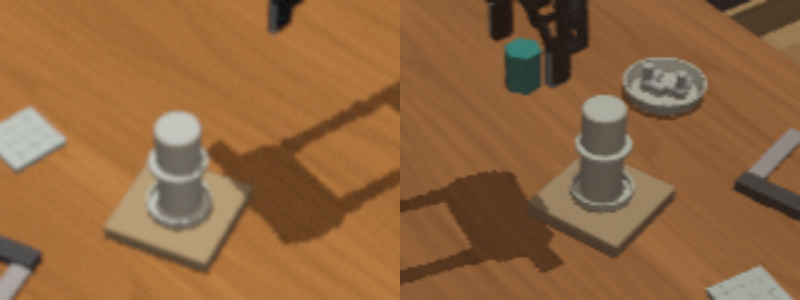

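The stack stands straight in both views, at (180,170) in the left half and (603,155) in the right, and the gripper is clear.

```bash
python3 -c "
from rig import manip
print(manip.sign_off())"
```

```text
the job is handed in; nothing more can be done
None
```

The crucible set is stacked in order on the middle of the batt (saucer, crucible, strainer, catch crucible) and handed in at about 31 s; it stood straight in the last pictures, and I touched no bystander or look-alike.

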